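# Turn a bracelet T-bar until it drops home in its foot

### The job

Two wooden bracelet T-bars stand on oblong display feet; one is fully home, the other stands crosswise and too high because the tongue under it has not found its slot. Take that one by its crossbar, turn it where it stands, pressing gently, without lifting it out of its collar, until it lines up with the long side of its foot and drops fully home, then let go, leaving it upright. Leave the other T-bar and the things standing around undisturbed.

Things in the scene. Friction and masses are not known exactly. Their poses are not given: they have to be found in the camera images.
- crooked_bar_grip (a point): The T-bar to be finished (loose, 0.25 kg). Point: middle of its pale wooden crossbar, 104 mm long (y), 20 wide (x, grip across it from above), 20 high; post 16 mm thick below it; z up. Start: point 108 mm above point crooked_base_slot, turned 0.5 to 1.3 rad counter-clockwise (from above) from the slot. Home: 16 mm lower, 92 mm above it. A half turn of the bar makes no difference.
- crooked_bar_tongue (a point): Middle of the lower end of that T-bar's flat brass tongue, 108 mm straight below the crossbar's middle; same axes. The tongue is 40 mm long (y, parallel to the crossbar), 18 thick (x), 30 high, under a round brass flange 68 mm wide. At the start it rests upright across the slot's mouth, inside the collar; home, the flange lies on the collar.
- crooked_base_slot (a point): Middle of the slot's mouth, on the top (24 mm high) of that T-bar's fixed dark wooden foot, 118x90 mm. y runs along the foot's long side and the slot, z up. Slot 48 mm long (y), 26 wide, 18 deep: the tongue has 4 mm to spare all round and drops in within about 0.2 rad. A brass collar round it, 59 mm inside, 68 outside, 14 high, keeps the tongue over the slot.
- finished_bar_grip (a point): The other T-bar, of the same kind, loose but already fully home; the point is the middle of its crossbar, axes alike. To be left alone.
- soap_bar: Wrapped soap bar 50x75x26 mm, lying at the far right; origin in the middle of its underside. Bystander.
- cat: White cat figure 41x55x79 mm; origin in the middle of its underside. Bystander.
- tealight: Tealight 38 mm wide, 15 mm high; origin in the middle of its underside. Bystander.

How it is judged:
At the end, for the whole second after the job is handed in: The crooked T-bar is fully home: its crossbar is at most 96 mm above the slot's mouth (92 when home, 108 at the start), within 15 mm of the slot's middle, within 0.35 rad of the slot's line (either way round), and upright within 0.1 rad (z of crooked_bar_grip in the frame of crooked_base_slot below 0.096 m and horizontal distance between crooked_bar_grip and crooked_base_slot below 0.015 m and angle between the y axis of crooked_bar_grip and the y axis of crooked_base_slot, either way round below 0.35 rad and angle between crooked_bar_grip's own z axis and vertical below 0.1 rad); the robot touches nothing.
It fails at once if the crooked T-bar is lifted out of its collar (raised more than 12 mm above its start) (z of crooked_bar_grip in the frame of crooked_base_slot above 0.12 m).
It fails at once if the crooked T-bar is tipped more than 0.3 rad (angle between crooked_bar_grip's own z axis and vertical above 0.3 rad).
It fails at once if the T-bar is pressed hard on its foot (over 100 N) (contact force between crooked_bar and crooked_base above 100 N).
It fails at once if the finished T-bar is moved more than 15 mm (distance of finished_bar_grip from where it was at the start of the episode above 0.015 m).
It fails at once if the soap bar, the cat or the tealight is moved more than 20 mm (distance of any of soap_bar, cat, tealight from where it was at the start of the episode above 0.02 m).
It also fails if it takes over 32 s, if anything falls off the work surface, if the arm or the gripper's body presses on something with over 40 N, if the wrist force passes 120 N, or if a joint passes its speed limit or range.

### The arm

A 7-joint arm with a two-finger parallel gripper is mounted at the origin on a cart in front of the work surface, level with it; the furniture and walls round the work are solid. World frame = base frame: x ahead of the robot, y to its left, z up, the work surface at z = 0. Lengths are in m, angles in rad, forces in N, time in s.
With the tool pointing down it reaches from about 0.425 to 0.825 m from the base axis. Payload 3.6 kg.
Tool frame: the origin (TCP) lies at the very end of the fingers, on their centre line; the grasp point (between the pads) lies 19 mm behind it (r.grip_depth is the z of the grasp point in the tool frame, in m); z points along the fingers, y is the line along which they close (so a half turn about z gives the same grasp; the last joint's range is limited). The gripper opens to 93 mm and grips with 3 to 60 N. Pads are 15 mm wide; open, the fingers measure 128 mm over their backs; the gripper's body (75 mm by 188 mm) begins 65 mm behind the grasp point.
Start: joints at [-1.296, 0.615, -0.013, 1.423, 0.008, 1.103, -0.04], TCP at [0.193, 0.621, 0.219] pointing down, gripper open.
Joint ranges: [-3.12, 3.12], [-0.3, 2.06], [-1.34, 1.32], [0.26, 2.42], [-1.36, 4.5], [0.01, 1.98], [-2.84, 2.84]. Speed limits (rad/s): [2.79, 2.79, 3.14, 3.14, 3.14, 3.14, 3.14].

### API

Orientations are given as a unit quaternion [x, y, z, w].
In Python, from station import r, imaging gives the robot as it stands. The module is installed in compiled form; this text tells all that it offers. Calls block until the motion is done:
- r.movep(position, orientation): joint-space move of the TCP to a pose.
- r.servo_line(position, rotation=None, rate=0.15, max_force=None): straight line of the TCP; rotation=None keeps the orientation; rate is the mean speed in m/s. With max_force (N) it stops when the force on the tool has changed by that much, and returns True; else False.
- r.movej(angles): joint-space move.
- r.command_gripper(opening, grip_force=None): finger opening in m; grip_force is the grip in N (None keeps the last); returns when the fingers have stopped.
- r.pause(seconds).
- r.ik(position, orientation): joint angles nearest the present ones, or None.
- imaging.get_image(name): name is "side" or "top" or "wrist"; returns a dict with "img" (384x512x3 uint8, red, green, blue), "mtx" (3x3 intrinsics, pixels), "k1" (the pictures are not rectified: a ray, as slopes to the right and down, at radius r is drawn at 1 + k1 r^2 times it, then the intrinsics apply), "position" and "orientation" of the camera in the world. Camera axes: x right, y down, z forward; pixel columns grow to the right and rows downward; lengths in m; the calibration is good to about 2 mm. A picture is of the moment at which its call begins. There is no depth.
A pose or a line that the arm cannot do raises r.MotionError and nothing moves.
- r.sign_off(): hands the job in; it is judged then, once.
Readings, each from a call of its own:
- r.read_clock(): time.
- r.read_joints(): joint angles.
- r.read_joint_velocities(): joint speeds.
- r.read_effort(): joint torques, N m.
- r.read_tcp_pos(): TCP position.
- r.read_tcp_rot(): TCP orientation.
- r.read_ft_force(): force on the tool from outside, world axes, zero at the start.
- r.read_wrist_torque(): the same for the moment, N m.
- r.read_grip_width(): finger opening in m.
- r.read_grasp_force(): force on a finger pad.
Only numpy, scipy, OpenCV 4.12 (cv2) and the standard library are available. Lean on these libraries where they do the work, as an engineer would, in place of code of your own. Each camera call takes 0.05 s, during which the arm holds its last target. There are 200 camera calls.

## Working session

There is one attempt and no reset: what is moved stays moved. The work goes in short steps, each a Python script; the robot and the scene stay as the last script left them, time stands still between calls to the robot, and variables do not carry over. Pictures are saved under pics/ and viewed, at most 10 in all, crops included, and the job is handed in when it is done.

```bash
mkdir -p pics; cat > h.py <<'E'
import numpy as np, cv2
from scipy.spatial.transform import Rotation as R
from station import r, imaging
def shot(name, fn):
    d=imaging.get_image(name); cv2.imwrite('pics/'+fn, d['img'][:,:,::-1])
    np.save('pics/'+fn+'.npy', {k:np.array(v) for k,v in d.items()}, allow_pickle=True); return d
def load(fn): return np.load('pics/'+fn+'.npy',allow_pickle=True).item()
def ray(d,uv):
    k=float(d['k1']); p=cv2.undistortPoints(np.array([[uv]],float),np.array(d['mtx'],float),np.array([k,0,0,0.]))[0,0]
    v=R.from_quat(d['orientation']).apply([p[0],p[1],1]); return np.array(d['position'],float),v/np.linalg.norm(v)
def atz(d,uv,z):
    o,v=ray(d,uv); return o+v*(z-o[2])/v[2]
def tri(rays):
    A=0;b=0
    for o,v in rays:
        P=np.eye(3)-np.outer(v,v); A=A+P; b=b+P@o
    x=np.linalg.solve(A,b); return x,[np.linalg.norm(np.cross(x-o,v)) for o,v in rays]
E
python3 - <<'E'
from h import *
a=shot('top','top1.png'); b=shot('side','side1.png')
for d in (a,b): print(d['position'],R.from_quat(d['orientation']).as_matrix().round(2).tolist(),d['mtx'],d['k1'])
print(r.read_clock(), r.read_tcp_rot())
cv2.imwrite('pics/both.png',cv2.resize(np.hstack([a['img'],b['img']])[:,:,::-1],(800,300)))
E
```

```text
[0.49208884 0.00969393 1.09325617] [[-0.01, -1.0, 0.1], [-1.0, 0.01, 0.02], [-0.02, -0.1, -1.0]] [[381.58626235   0.         258.69449947]
 [  0.         381.58626235 187.7193717 ]
 [  0.           0.           1.        ]] -0.044190674472486556
[ 0.42364906 -0.79309294  0.46688375] [[0.98, -0.09, 0.16], [-0.18, -0.37, 0.91], [-0.03, -0.92, -0.38]] [[419.86130971   0.         247.80128609]
 [  0.         419.86130971 187.25151469]
 [  0.           0.           1.        ]] -0.05476023610080624
0.1 [ 1.50311564e-01  9.88638024e-01 -1.12533588e-03 -1.56390299e-04]
```

View pics/top1.png

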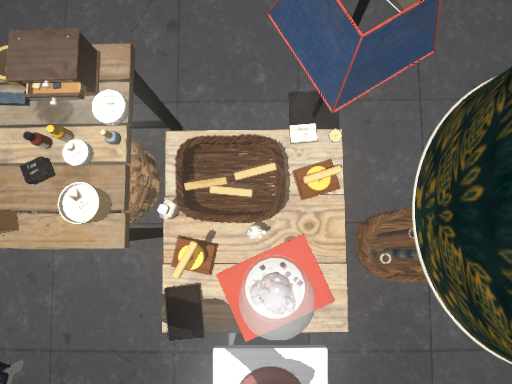

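View pics/side1.png

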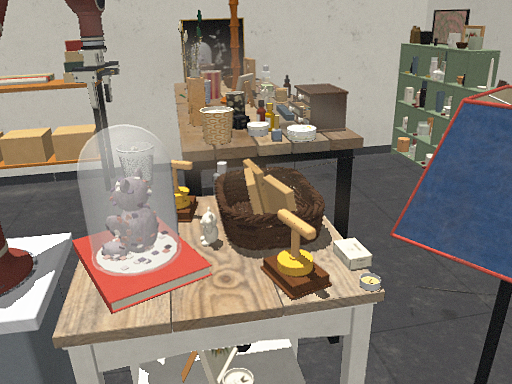

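The top view shows two T-bars, at about (320,178) and (193,257). In the side view they are at (296,250) and (183,190). I can't yet tell which is crooked, so I'll enlarge both.

```bash
python3 - <<'E'
from h import *
a=cv2.imread('pics/top1.png'); b=cv2.imread('pics/side1.png')
f=lambda im,x,y,w,h:cv2.resize(im[y:y+h,x:x+w],(400,300),interpolation=cv2.INTER_CUBIC)
cv2.imwrite('pics/crops.png',np.vstack([np.hstack([f(a,285,150,64,48),f(a,163,233,64,48)]),np.hstack([f(b,240,200,128,96),f(b,150,150,64,48)])]))
E
```

```text
(no output)
```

View pics/crops.png

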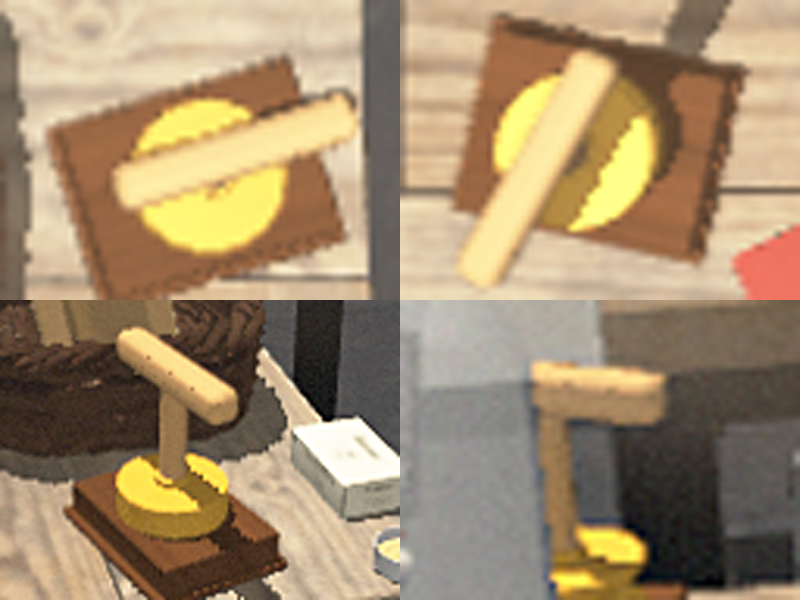

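The T-bar at top (193,257) is the crooked one: its bar stands crosswise to its foot and the flange has a gap under it. The one at (320,178) is aligned. Now the positions.

```bash
python3 - <<'E'
from h import *
a=load('top1.png');b=load('side1.png')
print('mid',tri([ray(a,(185,260.2)),ray(b,(182,163.6))]))
e1=atz(a,(194.5,243.9),.14);e2=atz(a,(175.5,276.5),.14);print('bar',e1,e2,(e1+e2)/2,np.linalg.norm(e1-e2))
c=[atz(a,(163+x/6.25,233+y/6.25),.024) for x,y in [(98,18),(345,68),(297,262),(55,207)]]
c=np.array(c);print('foot',c.mean(0),np.linalg.norm(np.roll(c,-1,0)-c,axis=1))
ang=lambda v:np.arctan2(v[1],v[0])
print('ang bar',ang(e1-e2),'foot',ang(c[0]-c[1]+c[3]-c[2]))
print('dome base',atz(a,(275,287),.03),'r',atz(a,(306,287),.03), 'finished',atz(a,(322,174),.12))
for z in (.2,.25,.3): print('dome top plane',atz(b,(125,126),z))
print('bottle',atz(a,(166,210),.05),'black',atz(a,(185,310),0),'cat',atz(a,(257,231),.05),'basket left',atz(a,(180,190),.08))
E
```

```text
mid (array([0.41794279, 0.21132533, 0.13085882]), [np.float64(0.01401169214900906), np.float64(0.014011692149008931)])
bar [0.44479772 0.18684466 0.14      ] [0.3648062  0.23364228 0.14      ] [0.40480196 0.21024347 0.14      ] 0.09267502145041379
foot [0.4079247  0.20749072 0.024     ] [0.11336162 0.08786523 0.11101165 0.08564861]
ang bar -0.5293411469944906 foot 1.3600899380040963
dome base [ 0.32103283 -0.01473293  0.03      ] r [ 0.32054322 -0.09950206  0.03      ] finished [ 0.61978822 -0.13626471  0.12      ]
dome top plane [0.28926584 0.35993808 0.2       ]
dome top plane [0.3144422  0.14392061 0.25      ]
dome top plane [ 0.33961856 -0.07209686  0.3       ]
bottle [0.53310162 0.28319776 0.05      ] black [0.25276656 0.23871788 0.        ] cat [0.47433416 0.03312836 0.05      ] basket left [0.58527831 0.23829398 0.08      ]
```

```bash
cat >> h.py <<'E'
def down(theta): # tool y (closing line) along world angle theta
    return (R.from_euler('z',theta+np.pi/2)*R.from_euler('x',np.pi)).as_quat()
E
python3 - <<'E'
from h import *
P=[.407,.209]
for k in (0,np.pi,-np.pi):
  for bar in (2.612,1.36,1.2):
    for z in (.113,.25):
      j=r.ik([*P,z],down(bar-np.pi/2+k)); print(round(k,1),bar,z,None if j is None else np.round(j,2))
E
```

```text
0 2.612 0.113 [-0.57  0.48  0.07  2.09 -0.06  0.58  0.58]
0 2.612 0.25 [-0.64  0.28  0.15  1.91 -0.05  0.95  0.58]
0 1.36 0.113 [-0.76  0.5   0.34  2.09 -0.29  0.59 -0.43]
0 1.36 0.25 [-0.86  0.3   0.44  1.91 -0.16  0.96 -0.55]
0 1.2 0.113 [-0.79  0.5   0.38  2.09 -0.32  0.6  -0.55]
0 1.2 0.25 [-0.89  0.3   0.48  1.92 -0.17  0.96 -0.7 ]
3.1 2.612 0.113 [-1.21  0.75  1.13  2.1  -0.91  0.9  -1.63]
3.1 2.612 0.25 [-1.29  0.47  1.14  1.92 -0.49  1.06 -2.04]
3.1 1.36 0.113 [-0.24  0.51 -0.4   2.08  0.33  0.62  2.06]
3.1 1.36 0.25 [-0.26  0.3  -0.35  1.9   0.12  0.97  2.27]
3.1 1.2 0.113 [-0.27  0.5  -0.36  2.08  0.3   0.61  1.94]
3.1 1.2 0.25 [-0.29  0.3  -0.3   1.9   0.1   0.96  2.13]
-3.1 2.612 0.113 [-1.21  0.75  1.13  2.1  -0.91  0.9  -1.63]
-3.1 2.612 0.25 [-1.29  0.47  1.14  1.92 -0.49  1.06 -2.04]
-3.1 1.36 0.113 [-0.24  0.51 -0.4   2.08  0.33  0.62  2.06]
-3.1 1.36 0.25 [-0.26  0.3  -0.35  1.9   0.12  0.97  2.27]
-3.1 1.2 0.113 [-0.27  0.5  -0.36  2.08  0.3   0.61  1.94]
-3.1 1.2 0.25 [-0.29  0.3  -0.3   1.9   0.1   0.96  2.13]
```

```bash
python3 - <<'E'
from h import *
r.movep([.407,.209,.27],down(2.612-np.pi/2))
d=shot('wrist','w1.png'); print(r.read_clock(),r.read_tcp_pos(),d['position'],r.read_joints())
E
```

```text
1.8583 [0.40673912 0.21046354 0.26979293] [0.33493172 0.25286324 0.43575411] [-0.65404988  0.26345699  0.16649926  1.8749447  -0.05159463  1.00737451
  0.57835042]
```

View pics/w1.png

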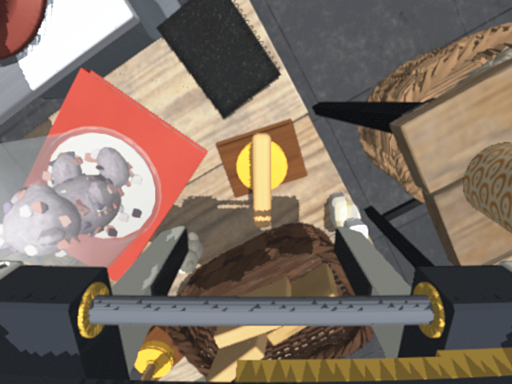

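The wrist view shows the bar between the fingers and nearly vertical, from (262,134) to about (263,214) along its top face. The foot is turned relative to it, with corners near (217,143), (290,120), (306,174) and (236,197).

```bash
python3 - <<'E'
from h import *
w=load('w1.png');a=load('top1.png')
print('e1',tri([ray(w,(263,214)),ray(a,(194.5,243.9))]),'e2',tri([ray(w,(262,134)),ray(a,(175.5,276.5))]))
e1=atz(w,(263,214),.142);e2=atz(w,(262,134),.142);print(e1,e2,(e1+e2)/2,np.linalg.norm(e1-e2),np.arctan2(*(e2-e1)[1::-1]))
c=np.array([atz(w,p,.024) for p in [(217,143),(290,120),(306,174),(236,197)]]);v=c[0]-c[1]+c[3]-c[2]
print(c.mean(0),np.linalg.norm(np.roll(c,-1,0)-c,axis=1),np.arctan2(v[1],v[0]))
i=cv2.imread('pics/w1.png')[110:240,190:330]; cv2.imwrite('pics/w1c.png',cv2.resize(i,None,fx=4,fy=4,interpolation=cv2.INTER_CUBIC))
E
```

```text
e1 (array([0.44444491, 0.19126058, 0.11998293]), [np.float64(0.0009408213079789008), np.float64(0.0009408213079788938)]) e2 (array([0.36358099, 0.23716209, 0.12686447]), [np.float64(0.0006832665420948539), np.float64(0.0006832665420948731)])
[0.43743963 0.19617012 0.142     ] [0.36268631 0.23833616 0.142     ] [0.40006297 0.21725314 0.142     ] 0.0858256013789049 2.6280120426697917
[0.4050127  0.21452291 0.024     ] [0.10716954 0.08100826 0.10896808 0.08424661] -1.7826621575351767
```

View pics/w1c.png

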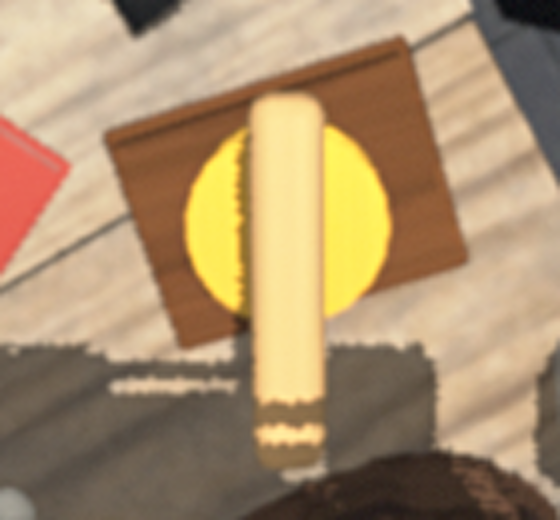

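```bash
python3 - <<'E'
from h import *
w=load('w1.png');a=load('top1.png')
q=lambda x,y:(190+x/4-.4,110+y/4-.4)
print('e1',tri([ray(w,q(291,464)),ray(a,(194.5,243.9))]),'e2',tri([ray(w,q(288,98)),ray(a,(175.5,276.5))]))
e1=atz(w,q(291,464),.14);e2=atz(w,q(288,98),.14);print(e1,e2,(e1+e2)/2,np.linalg.norm(e1-e2),np.arctan2(*(e2-e1)[1::-1]))
c=np.array([atz(w,q(*p),.024) for p in [(110,144),(410,52),(468,258),(182,347)]]);v=c[0]-c[1]+c[3]-c[2]
print(c.mean(0),np.linalg.norm(np.roll(c,-1,0)-c,axis=1),np.arctan2(v[1],v[0]))
f=[atz(w,q(*p),.058) for p in ((184,222),(391,222),(287,117),(287,330))];print('flange',np.mean(f,0),np.linalg.norm(f[0]-f[1]))
E
```

```text
e1 (array([0.44647015, 0.18765781, 0.14438599]), [np.float64(0.002171749313783947), np.float64(0.002171749313784035)]) e2 (array([0.3635342 , 0.23689174, 0.12753135]), [np.float64(0.0005063420966649157), np.float64(0.0005063420966648723)])
[0.44972461 0.18823781 0.14      ] [0.36275873 0.23783926 0.14      ] [0.40624167 0.21303854 0.14      ] 0.10011677209717942 2.623255950716359
[0.40670148 0.21428098 0.024     ] [0.11011397 0.07714519 0.11068744 0.079369  ] -1.7943770123009135
flange [0.40611498 0.21266496 0.058     ] 0.06863537894490782
```

```bash
python3 - <<'E'
from h import *
X,Y=.406,.212; th=2.62-np.pi/2
r.movep([X,Y,.2],down(th)); print(r.servo_line([X,Y,.114],rate=.08,max_force=15), r.read_ft_force())
r.command_gripper(.0,grip_force=15)
print(r.read_clock(),r.read_grip_width(),r.read_grasp_force(),r.read_tcp_pos(),r.read_ft_force(),r.read_wrist_torque())
d=shot('wrist','w2.png');s=shot('side','s2.png')
cv2.imwrite('pics/c2.png',np.hstack([d['img'],cv2.resize(s['img'][120:240,100:260],(512,384))])[:,:,::-1][:, 140:940])
E
```

```text
False [-0.48378672  1.04608492 -0.34172503]
4.5917 0.0201239121350009 14.993603825569153 [0.40598748 0.21202127 0.11399946] [ 0.48749592 -0.93489425  0.36117046] [-0.0521284  -0.06182305  0.02880968]
```

View pics/c2.png

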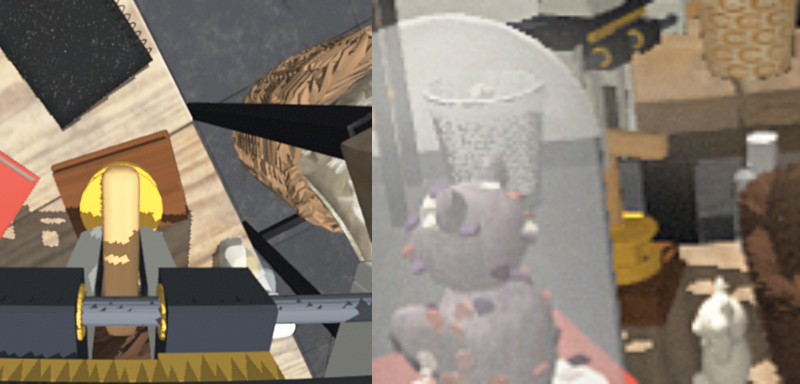

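The bar is held at its middle: the opening is 20 mm, and in the wrist crop it lies between the fingers at (120,250). Next I'll turn it clockwise in place and then press gently.

```bash
python3 - <<'E'
from h import *
X,Y=.406,.212; t1=1.355
for b in np.linspace(2.62,t1,8)[1:]:
    r.movep([X,Y,.1135],down(b-np.pi/2)); f=r.read_ft_force(); print(round(b,2),round(r.read_clock(),2),f.round(1) if hasattr(f,'round') else f, np.round(r.read_wrist_torque(),2))
    if np.linalg.norm(f)>40: break
else:
    print(r.servo_line([X,Y,.097],rate=.03,max_force=15)); print(r.read_clock(),r.read_tcp_pos(),r.read_ft_force(),r.read_wrist_torque(),r.read_grip_width())
E
```

```text
2.44 4.95 [-0.2 -0.6  4.6] [-0.18  0.1  -0.09]
2.26 5.21 [-0.8 -0.5  5.2] [-0.17  0.12 -0.06]
2.08 5.47 [-0.6 -0.8  5.4] [-0.24  0.07 -0.08]
1.9 5.72 [ 0.5 -0.7  6. ] [-0.2   0.07 -0.1 ]
1.72 5.98 [-0.1 -0.9  4.7] [-0.16  0.06 -0.09]
1.54 6.24 [-0.8 -1.6  4.8] [-0.39  0.39 -0.  ]
1.36 6.5 [-0.3 -0.6 -2.1] [-0.05  0.11 -0.  ]
True
7.0333 [0.40545358 0.21154117 0.09766882] [ 0.25217323 -0.99521176  4.76097572] [-0.08236539  0.11048581  0.00272078] 0.01962624415836024
```

It dropped about 16 mm, then met the foot. I'll release, retreat and check.

```bash
python3 - <<'E'
from h import *
r.command_gripper(.05); p=r.read_tcp_pos()
r.servo_line([p[0],p[1],.27],rate=.12)
r.pause(.3); print(r.read_clock(),r.read_ft_force())
d=shot('wrist','w3.png');s=shot('side','s3.png')
cv2.imwrite('pics/c3.png',np.hstack([cv2.resize(d['img'][100:250,160:360],(400,300)),cv2.resize(s['img'][140:230,140:260],(400,300))])[:,:,::-1])
E
```

```text
9.6167 [-0.49923716 -0.08976666  0.18525148]
```

View pics/c3.png

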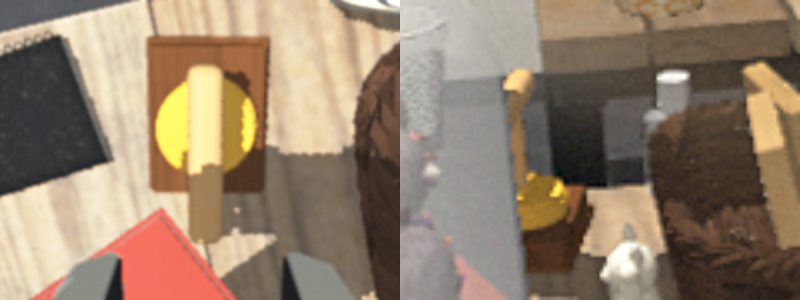

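The bar at (205,150) is parallel to the foot's long side. It stands upright, the flange is down on the collar and the gripper is clear.

```bash
python3 -c "
from station import r
print(r.sign_off())"
```

```text
the job is handed in; nothing more can be done
None
```

The crooked T-bar was turned in place, dropped about 16 mm to fully home, and was released upright and in line with its foot; the job is handed in, with no verdict returned.

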